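# Clamp the bar in the marking fixture

## Robot

A 6-joint arm with a two-finger parallel gripper is mounted at the origin on the work surface. World frame = base frame: x ahead of the robot, y to its left, z up, the work surface at z = 0. Lengths are in m, angles in rad, forces in N, time in s.
With the tool pointing down it reaches from about 0.35 to 0.85 m from the base axis. Payload 8.1 kg.
Tool frame: the origin (TCP) lies where the fingers leave the gripper's body, on its centre line; the fingertips stand 84 mm ahead of it and the grasp point (between the pads) lies 65 mm ahead of it; z points along the fingers, y is the line along which they close (so a half turn about z gives the same grasp; the last joint's range is limited). The gripper opens to 93 mm and grips with 3 to 60 N. Pads are 15 mm wide; open, the fingers measure 128 mm over their backs; the gripper's body (75 mm by 188 mm) begins 65 mm behind the grasp point.
Start: joints at [-1.419, 0.13, 1.488, -0, 1.523, -0.085], TCP at [0.141, -0.583, 0.303] pointing down, gripper open.
Joint ranges: [-2.96, 2.96], [-0.89, 2.26], [0.02, 2.5], [-1.34, 4.48], [0, 2.73], [-2.66, 2.66]. Speed limits (rad/s): [2.39, 2.39, 2.79, 3.14, 3.14, 3.14].

## Interface

Orientations are given as a rotation vector (axis times angle).
In Python, from plant import robot gives the robot as it stands.
- The arm moves only by the shell command python3 -m jog 'ROWS' [FORCE]. ROWS is text: rows parted by semicolons, each of 5 numbers parted by spaces: the opening, from 0 (shut) to 1 (fully open), then the shift along the tool's x, y, z in m, then the turn about the tool's z in degrees. A call has 1 to 10 rows; each row shifts and turns the commanded pose from where the row before left it, along the tool's axes as they then stand; what a row does not reach is not made up. A row lasts 1/12 s, in which the tool goes at most 41.7 mm and 7.16 degrees, less where a joint would pass 70% of its speed; a pose out of reach is approached as far as the arm can. A call with a gripper value outside its range is refused whole. The fingers move at their own pace and stop on an object; FORCE is the grip in N (left out, the last holds). Time passes only in rows, so rows that do not move let the fingers close. It gives the time, the measured TCP pose, the force, the opening and the grip force at its end, in the units of the state.
- robot.read_state(): the state, without advancing time (a new reading comes with each control period).
- robot.read_camera(name): name is "side" or "top" or "wrist"; returns a dict with "color" (480x640x3 uint8, red, green, blue), "intrinsics" (3x3 intrinsics, pixels), "pose" (4x4, takes a point from camera to world coordinates); the wrist camera has in their place "tool_from_camera" (4x4, takes a point from camera to tool coordinates, whose origin is the TCP and whose axes are the flange's). Camera axes: x right, y down, z forward; pixel columns grow to the right and rows downward; lengths in m; the calibration is good to about 2 mm. A picture is of the moment at which its call begins: read the wrist's pose just before it. There is no depth.
- robot.close_job(): hands the job in; it is judged then, once.
The state is a dict: "t": time; "q": joint angles; "dq": joint speeds; "joint_torque": joint torques, N m; "tool_pos": TCP position; "orientation": TCP orientation; "force": force on the tool from outside, world axes, zero at the start; "wrist_torque": the same for the moment, N m; "opening": finger opening in m; "gripper_force": force on a finger pad.
Only numpy, scipy, OpenCV 4.12 (cv2) and the standard library are available. Lean on these libraries where they do the work, as an engineer would, in place of code of your own. Each camera call takes 0.05 s, during which the arm holds its last target. There are 200 camera calls.

## Task

Gently lay the bright aluminium bar in the two steel vee blocks of the marking fixture and have its end right up against the end stop under the collar. Then turn the lock collar until the red line on its arm points at the green mark, so that the yellow lip lies over the end of the bar. Leave the black bar, the aluminium disc, the hammer and the punch where they are.

Things in the scene. Friction and masses are not known exactly. Their poses are not given: they have to be found in the camera images.
- bar: bright aluminium round bar, 36 mm diameter, 160 mm long, 0.3 to 0.6 kg, plain and alike at both ends, lying level on one of two like wooden rests, its axis 50 mm above the bench. Origin at the bar's middle on its axis; its own y axis runs along its length
- rest_a: wooden rest of the aluminium bar: base board 64 by 130 mm, 10 mm thick, with two wooden vees (56 mm wide, 47 mm high) along its y axis and a 66 mm gap between them under the bar's middle. Origin under its centre. Fixed
- rest_b: the like wooden rest of the black bar. Fixed
- seat (a point): where the bar's middle (on its axis) must finally be, 62 mm above the bench, when it lies in both steel vees with its end at the stop. y axis: along the bar, towards the end stop; x: across the vees; z: up
- fixture: the fixed marking fixture, origin on the bench 62 mm under the seat, same axes. Base plate 100 mm wide, 15 mm thick; two steel vee blocks at y = -48 and +48 mm, each 62 mm wide, 34 mm long, tops 59 mm high (62 mm gap between them for the fingers); open at the -y end. Steel end stop: face at y = +80 mm, 44 mm wide, top 70 mm high; behind it a round grey base 236 mm diameter, 14 mm thick
- collar_axis (a point): on the collar's upright turning axis, at its top, 94 mm above the bench, 115 mm from the seat along +y. The collar is a dark knurled ring, 64 mm diameter, 72 to 94 mm above the bench. With it turn a yellow lip, 40 mm wide, to 61 mm from the axis, 82.5 to 92 mm above the bench (seated bar's top: 80), and a dark arm with a red line on top, to 97 mm from the axis, top 90 mm above the bench
- collar (a joint): angle of the collar in rad, growing anticlockwise seen from above: 0 = open (arm at the white mark), 1.4 = locked (arm's red line at the green mark, lip over the bar's end); it stops hard at 1.75, past the mark, is stiff (about 3 N at the handle) and stays where left. It starts open, between 0 and 0.4
- handle (a point): middle of the red upright handle on the collar's arm: a round grip 18 mm diameter from 90 to 135 mm above the bench, this point 115 mm above the bench and 85 mm from the collar's axis; turns with the collar
- locked_mark (a point): top of the fixed post with the green cap, 18 mm wide, 14 mm deep, 88 mm above the bench, 107 mm from the collar's axis; a like post with a white cap marks open
- black_bar: black plastic round bar, 36 mm diameter, 160 mm long, on the other wooden rest; not to be used. Origin at its middle, its own y axis along its length
- disc: flat bright aluminium disc, 80 mm diameter, 15 mm thick, lying on the bench; bystander, origin under its centre
- hammer: hammer lying on the left of the bench; bystander
- punch: square steel centre punch, 120 mm long, lying at the back; bystander
There are look-alikes about, which are no part of the job. What is meant by the bar is not orange, and is the smaller of those in its own colour.

How it is judged:
On the way, in this order (a step that is already met when the one before it is completed fails the run):
1. the aluminium bar lies in both vees against the stop while the collar is still open (below 0.7 rad) (x of bar in the frame of seat between -0.004 and 0.004 m and y of bar in the frame of seat between -0.005 and 0.004 m and z of bar in the frame of seat between -0.004 and 0.004 m and angle between the y axis of bar and the y axis of seat, either way round below 0.06 rad and value of joint collar below 0.7 rad), for 0.2 s.
2. the collar is turned to the green mark with the bar still in place (x of bar in the frame of seat between -0.004 and 0.004 m and y of bar in the frame of seat between -0.005 and 0.004 m and z of bar in the frame of seat between -0.004 and 0.004 m and angle between the y axis of bar and the y axis of seat, either way round below 0.06 rad and value of joint collar between 1.28 and 1.52 rad), for 0.2 s.
At the end, for the whole second after the job is handed in: The aluminium bar lies still in both vee blocks (middle within 4 mm of the seat sideways and in height, axis within 0.06 rad), its end within 5 mm of the stop, and the collar rests within 0.12 rad of the locked mark (1.28 to 1.52 rad) (all of step 2 and linear speed of bar below 0.02 m/s and velocity of joint collar between -0.05 and 0.05 rad/s); the robot touches nothing.
It fails at once if the aluminium bar is dropped or thrown into the fixture (over 0.6 m/s within 80 mm of its seat) (distance between bar and seat below 0.08 m and linear speed of bar above 0.6 m/s).
It fails at once if the black bar is moved more than 30 mm (distance of black_bar from where it was at the start of the episode above 0.03 m).
It fails at once if the disc, the hammer or the punch is moved more than 30 mm (distance of any of disc, hammer, punch from where it was at the start of the episode above 0.03 m).
It also fails if it takes over 54 s, if anything falls off the work surface, if the arm or the gripper's body presses on something with over 40 N, if the wrist force passes 120 N, or if a joint passes its speed limit or range.

## Working session

There is one attempt and no reset: what is moved stays moved. The work goes in short steps, Python scripts to look and compute and a shell command to move; the robot and the scene stay as the last step left them, time stands still between calls to the robot, and variables do not carry over. Pictures are saved under pics/ and viewed, at most 10 in all, crops included, and the job is handed in when it is done.

```bash
mkdir -p pics; ls
python3 - <<'E'
from plant import robot
import cv2,numpy as np
s=robot.read_state();print(s['t'],s['tool_pos'],s['orientation'])
for n in("top","side"):
    c=robot.read_camera(n);cv2.imwrite(f"pics/{n}0.png",c["color"][:,:,::-1]);print(n,c["intrinsics"],c["pose"].round(4).tolist())
E
```

```text
pics
0.0 [ 0.14073377 -0.58282997  0.30169044] [-3.11774783e+00 -3.70932011e-01  6.82710975e-05]
top [[552.45521621   0.         310.04712922]
 [  0.         552.45521621 238.73979528]
 [  0.           0.           1.        ]] [[0.0166, -0.9921, 0.1246, 0.3372], [-0.9998, -0.0175, -0.0062, -0.0234], [0.0084, -0.1245, -0.9922, 1.3261], [0.0, 0.0, 0.0, 1.0]]
side [[443.5587042    0.         309.79211389]
 [  0.         443.5587042  234.48034339]
 [  0.           0.           1.        ]] [[-0.9974, -0.0405, 0.0602, 0.4224], [-0.0725, 0.52, -0.8511, 0.7955], [0.0031, -0.8532, -0.5216, 0.6108], [0.0, 0.0, 0.0, 1.0]]
```

View pics/top0.png

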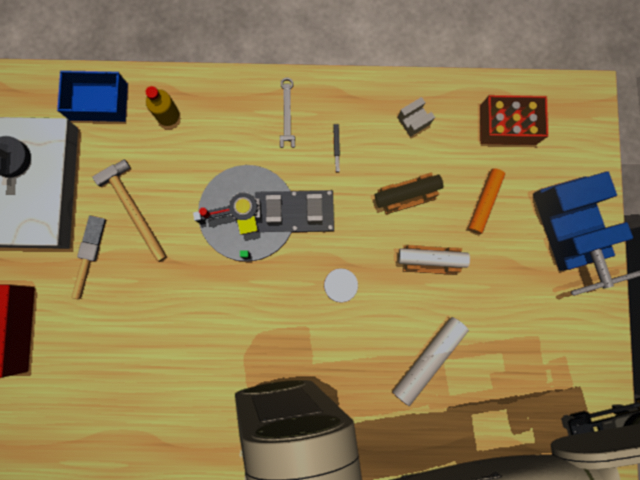

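View pics/side0.png

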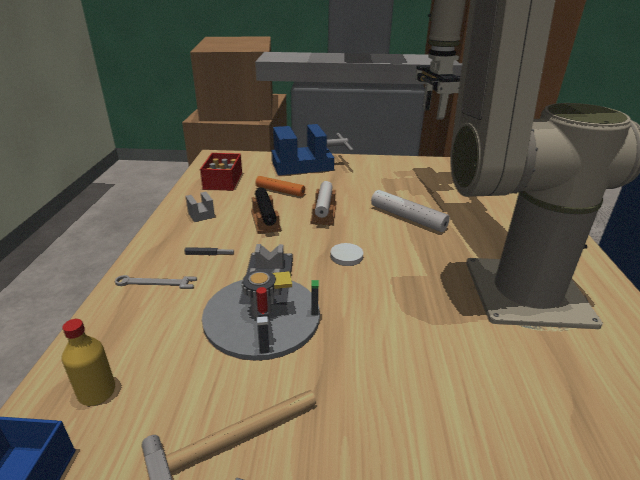

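The top view shows the bright bar on its rest at (433,258), the black bar at (408,192), the disc at (341,285), the collar at (243,206) and the vees at (274,208) and (315,207). The green mark is at (245,254), and the arm with its red handle is at (204,213). The large bar at (430,360) is the look-alike. Next I'll measure these.

```bash
cat > h.py <<'E'
import numpy as np,cv2
from scipy.spatial.transform import Rotation as R
def ray(uv,K,T,z):
    "pixels (N,2) onto plane at height z"
    uv=np.atleast_2d(uv).astype(float)
    d=np.c_[uv,np.ones(len(uv))]@np.linalg.inv(K).T@T[:3,:3].T
    o=T[:3,3]; return o+d*((z-o[2])/d[:,2])[:,None]
def T_wrist(s,c):
    T=np.eye(4);T[:3,:3]=R.from_rotvec(s['orientation']).as_matrix();T[:3,3]=s['tool_pos']
    return T@c['tool_from_camera']
def blob(m,roi):
    "largest blob in roi (x0,y0,x1,y1): minAreaRect"
    x0,y0,x1,y1=roi;z=np.zeros(m.shape,np.uint8);z[y0:y1,x0:x1]=m[y0:y1,x0:x1]
    cs,_=cv2.findContours(z,cv2.RETR_EXTERNAL,cv2.CHAIN_APPROX_NONE)
    c=max(cs,key=cv2.contourArea);return cv2.minAreaRect(c),cv2.contourArea(c)
E
python3 - <<'E'
from plant import robot
from h import *
c=robot.read_camera("top");K=c["intrinsics"];T=c["pose"];im=c["color"]
h=cv2.cvtColor(im,cv2.COLOR_RGB2HSV)
H,S,V=[h[...,i].astype(int) for i in range(3)]
def m(b):return (b*255).astype(np.uint8)
for n,mask,roi,z in [("bar",m((S<60)&(V>110)),(380,235,490,285),.058),
 ("vee1",m((S<60)&(V>110)),(262,185,290,232),.059),("vee2",m((S<60)&(V>110)),(298,185,330,232),.059),
 ("green",m((H>45)&(H<75)&(S>150)&(V>60)),(230,240,260,265),.088),
 ("red",m(((H<8)|(H>172))&(S>150)&(V>60)),(190,190,240,225),.1),
 ("yellowlip",m((H>22)&(H<35)&(S>180)&(V>120)),(230,212,262,240),.092),
 ("collar",m((H>15)&(H<35)&(S>60)&(V>90)),(230,193,256,215),.094),
 ("base",m((S<40)&(V>60)),(190,160,300,265),.014),
 ("disc",m((S<60)&(V>110)),(320,265,362,305),.015),
 ("black",m(V<45),(370,170,450,215),.06)]:
    try:
        r,a=blob(mask,roi);p=ray(cv2.boxPoints(r),K,T,z);print(n,np.round(r[0],1),np.round(r[1],1),round(r[2],1),a,"ctr",ray(r[0],K,T,z)[0].round(4));
        e=[(p[i]-p[(i+1)%4])[:2] for i in(0,1)];e=max(e,key=np.linalg.norm);print("   long",np.round(e,3),np.degrees(np.arctan2(e[1],e[0])).round(1))
    except Exception as ex: print(n,ex)
cv2.imwrite("pics/f.png",cv2.resize(im[150:290,180:480,::-1],None,fx=2.6,fy=2.6,interpolation=cv2.INTER_CUBIC))
E
```

```text
bar [434.4 257.4] [69.7 14.3] 3.6 890.5 ctr [ 0.4581 -0.319   0.058 ]
   long [0.007 0.161] 87.4
vee1 [275.5 187.5] [ 5. 27.] 90.0 127.5 ctr [0.6157 0.0514 0.059 ]
   long [-0.001  0.063] 91.1
vee2 [314.5 217.5] [ 5. 15.] 90.0 69.5 ctr [ 0.5463 -0.0409  0.059 ]
   long [-0.001  0.035] 91.0
green [243.5 253.5] [5. 7.] 90.0 34.0 ctr [0.4566 0.1179 0.088 ]
   long [-0.     0.016] 91.0
red [202.5 211.5] [7.1 7.1] 45.0 39.0 ctr [0.5486 0.2116 0.1   ]
   long [0.011 0.012] 46.2
yellowlip [247.1 224.9] [14.2 17.5] 75.1 206.0 ctr [0.5211 0.1114 0.092 ]
   long [-0.011  0.038] 106.2
collar [242.  205.5] [14.8 14.8] 45.0 169.0 ctr [0.5651 0.1241 0.094 ]
   long [0.024 0.025] 45.9
base [249.  212.5] [ 95. 100.] 90.0 6941.0 ctr [0.5631 0.1163 0.014 ]
   long [-0.005  0.243] 91.1
disc [340.5 285. ] [32. 33.] 90.0 851.0 ctr [ 0.3928 -0.1056  0.015 ]
   long [-0.001  0.078] 91.0
black [378.3 204.8] [1.4 0.7] 45.0 0.5 ctr [ 0.5789 -0.1889  0.06  ]
   long [0.002 0.002] 45.1
```

View pics/f.png

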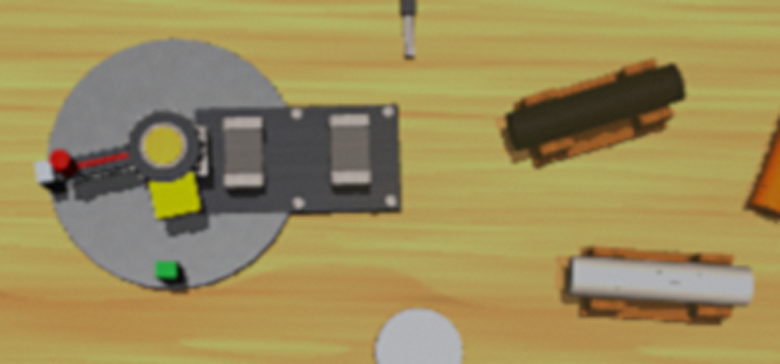

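The crop shows the fixture axis almost along world y (about 2° yaw). The arm is at the white mark and the bar lies free on its rest. I'm moving above the bar.

```bash
python3 -m jog '1 .031 -.0152 -.004 0;1 .031 -.0152 -.004 0;1 .031 -.0152 -.004 0;1 .031 -.0152 -.004 0;1 .031 -.0152 -.004 0;1 .031 -.0152 -.004 0;1 .031 -.0152 -.004 0;1 .031 -.0152 -.004 0;1 .031 -.0152 -.004 0;1 .031 -.0152 -.004 0'
python3 -m jog '1 .031 -.0152 -.004 0;1 .031 -.0152 -.004 0;1 0 0 0 -7;1 0 0 0 -7;1 0 0 0 -7;1 0 0 0 -7;1 0 0 0 -7;1 0 0 0 -7'
python3 -m jog '1 0 0 0 -7;1 0 0 0 -7;1 0 0 0 -7;1 0 0 0 -7;1 0 0 0 -4;1 0 0 0 0;1 0 0 0 0'
python3 - <<'E'
from plant import robot
from h import *
s=robot.read_state();c=robot.read_camera("wrist");T=T_wrist(s,c)
print(s['t'],s['tool_pos'],s['orientation'],s['q'].round(2) if hasattr(s['q'],'round') else s['q']);print(c['tool_from_camera'].round(3).tolist(),c['intrinsics'].tolist())
cv2.imwrite("pics/w1.png",c["color"][:,:,::-1])
E
```

```text
t: 0.98
tool_pos: [0.4074, -0.3614, 0.3427]
orientation: [-3.119, -0.371, 0.0]
force: [0.1, -0.7, -0.2]
opening: 0.0931
gripper_force: 0.0
t: 1.65
tool_pos: [0.4596, -0.3185, 0.3503]
orientation: [-2.774, -1.473, 0.0]
force: [-0.8, -0.4, -0.1]
opening: 0.0929
gripper_force: 0.0
t: 2.23
tool_pos: [0.4595, -0.3186, 0.3505]
orientation: [-2.271, -2.171, 0.0]
force: [0.1, 0.3, -1.0]
opening: 0.0926
gripper_force: 0.0
2.2333 [ 0.45954402 -0.31859807  0.35045998] [-2.27051676e+00 -2.17054674e+00  5.00164972e-05] [-0.7   0.01  1.53  0.    1.6  -0.65]
[[0.0, -0.954, -0.301, 0.085], [1.0, 0.001, -0.001, 0.0], [0.002, -0.301, 0.954, -0.083], [0.0, 0.0, 0.0, 1.0]] [[383.3951476739183, 0.0, 313.138001705815], [0.0, 383.3951476739183, 239.04356491714313], [0.0, 0.0, 1.0]]
```

View pics/w1.png

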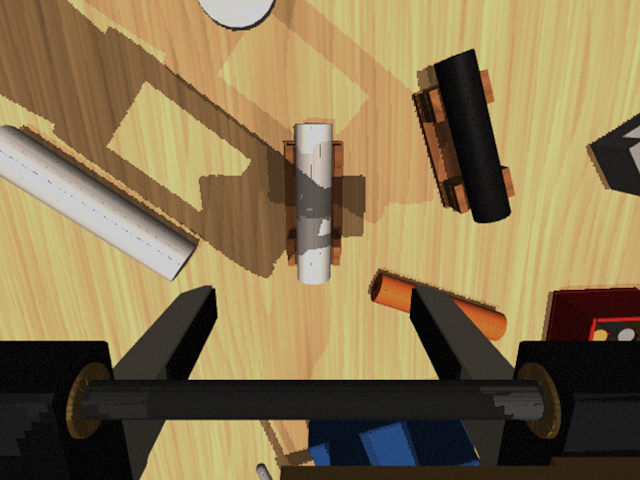

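The wrist view shows the bar standing upright in the image, from (313,124) to (314,282), centred between the open fingers.

Run:
```python
from plant import robot
from h import *
s=robot.read_state();c=robot.read_camera("wrist");T=T_wrist(s,c);K=c['intrinsics']
for z in(.05,.06):
    p=ray([(295,128),(332,128),(298,276),(331,276),(313,124),(314,282)],K,T,z);print(p[:,:2].round(4).tolist(),p[4:,:2].mean(0).round(4),np.linalg.norm(p[4]-p[5]).round(4))
Rm=R.from_rotvec(s['orientation']).as_matrix();print(Rm.round(3).tolist())
m=(p[0]+p[1]+p[2]+p[3])/4; d=(p[0]+p[1]-p[2]-p[3]);print("heading",np.degrees(np.arctan2(d[1],d[0])))
g=np.array(s['tool_pos']);print((Rm.T@(m-g)).round(4))
```

```text
[[0.4454, -0.2422], [0.4809, -0.2438], [0.4395, -0.3957], [0.4751, -0.3973], [0.4628, -0.2393], [0.4565, -0.4035]] [ 0.4596 -0.3214] 0.1644
[[0.4459, -0.242], [0.4804, -0.2435], [0.4402, -0.3915], [0.4748, -0.393], [0.4628, -0.2392], [0.4567, -0.3991]] [ 0.4598 -0.3191] 0.1601
[[0.045, 0.999, -0.0], [0.999, -0.045, 0.0], [0.0, -0.0, -1.0]]
heading 87.84174777883241
[0.0011 0.0008 0.2905]
```

```bash
python3 -m jog '1 0 .0005 .03 0;1 0 0 .03 0;1 0 0 .03 0;1 0 0 .03 0;1 0 0 .03 0;1 0 0 .03 0;1 0 0 .02 0;1 0 0 .02 0;1 0 0 .0135 0;1 0 0 0 0' 25
python3 -m jog '.3 0 0 0 0;.3 0 0 0 0;.2 0 0 0 0;.2 0 0 0 0;.2 0 0 0 0;.2 0 0 0 0;.2 0 0 0 0;.2 0 0 0 0' 25
python3 -m jog '.2 0 0 -.01 0;.2 0 0 -.02 0;.2 0 0 -.02 0;.2 0 0 -.02 0;.2 0 0 -.02 0;.2 0 0 -.02 0;.2 0 0 -.02 0;.2 0 0 -.02 0;.2 0 0 0 0'
```

```text
t: 3.17
tool_pos: [0.4582, -0.3172, 0.1135]
orientation: [-2.266, -2.168, 0.001]
force: [-0.7, -0.4, 0.4]
opening: 0.0928
gripper_force: 0.0
t: 3.83
tool_pos: [0.4601, -0.3187, 0.1174]
orientation: [2.268, 2.174, 0.0]
force: [0.6, 0.2, 1.0]
opening: 0.0438
gripper_force: 0.0
t: 4.58
tool_pos: [0.4614, -0.3198, 0.2724]
orientation: [2.263, 2.169, 0.001]
force: [0.3, -0.5, -1.8]
opening: 0.035
gripper_force: 25.0
```

```bash
python3 -m jog '.2 0 0 0 0;.2 0 0 0 0;.2 0 0 0 0'
python3 - <<'E'
from plant import robot
from h import *
s=robot.read_state();c=robot.read_camera("wrist")
print(s['force'],s['wrist_torque'])
im=c["color"][:,:,::-1].copy();cv2.imwrite("pics/w2.png",im)
K=c['intrinsics'];C=np.linalg.inv(c['tool_from_camera'])
for zz in(.05,.065,.08):
  for x in(-.08,.08):
    p=C@[x,0,zz,1];print(zz,x,(K@p[:3]/p[2]).round(0) if p[2]>0 else None)
E
```

```text
t: 4.83
tool_pos: [0.4594, -0.3181, 0.2651]
orientation: [-2.266, -2.171, 0.001]
force: [-1.1, -0.0, -4.2]
opening: 0.0353
gripper_force: 25.0
[-1.11896251 -0.03033884 -4.24402639] [-0.05792011 -0.05074745 -0.02265897]
0.05 -0.08 [312. 494.   1.]
0.05 0.08 [312. 133.   1.]
0.065 -0.08 [313. 466.   1.]
0.065 0.08 [312. 131.   1.]
0.08 -0.08 [313. 442.   1.]
0.08 0.08 [313. 130.   1.]
```

View pics/w2.png

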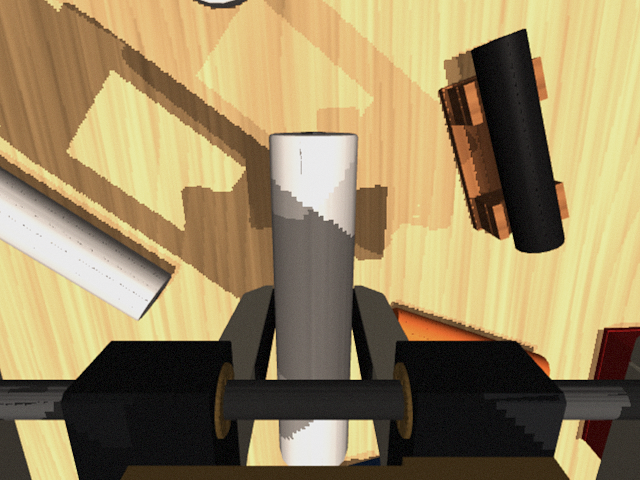

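The bar is held, but the fingers were still closing when I lifted, so it sits near the fingertips: its end is 86 px wide where a centred grip would give about 96. I'll lower it back onto the rest and regrip it properly.

```bash
python3 -m jog '.2 0 0 .02 0;.2 0 0 .025 0;.2 0 0 .025 0;.2 0 0 .025 0;.2 0 0 .02 0;.2 0 0 .01 0;.2 0 0 .003 0;.2 0 0 0 0;.2 0 0 0 0'
python3 -m jog '.2 0 0 .002 0;.2 0 0 .002 0;.2 0 0 0 0'
```

```text
t: 5.63
tool_pos: [0.4606, -0.3191, 0.1402]
orientation: [2.267, 2.173, 0.0]
force: [-0.2, -0.1, -2.7]
opening: 0.035
gripper_force: 25.0
t: 5.88
tool_pos: [0.4604, -0.319, 0.1359]
orientation: [2.267, 2.173, 0.0]
force: [0.2, 0.9, -3.4]
opening: 0.0353
gripper_force: 25.0
```

```bash
python3 -m jog '.2 0 0 .002 0;.2 0 0 .002 0;.2 0 0 0 0'
python3 -m jog '.2 0 0 .002 0;.2 0 0 .001 0;.2 0 0 0 0'
```

```text
t: 6.13
tool_pos: [0.4599, -0.3186, 0.1308]
orientation: [-2.268, -2.173, 0.0]
force: [0.1, 0.9, -3.1]
opening: 0.0358
gripper_force: 25.0
t: 6.38
tool_pos: [0.4601, -0.3188, 0.1289]
orientation: [-2.268, -2.174, 0.0]
force: [-3.3, 2.6, 4.5]
opening: 0.0353
gripper_force: 25.0
```

```bash
python3 -m jog '.7 0 0 0 0;.7 0 0 0 0;.7 0 0 0 0;.7 0 0 0 0;.7 0 0 .006 0;.7 0 0 .005 0;.7 0 0 0 0;.2 0 0 0 0;.2 0 0 0 0;.2 0 0 0 0' 30
python3 -m jog '.2 0 0 0 0;.2 0 0 0 0;.2 0 0 0 0;.2 0 0 0 0;.2 0 0 0 0;.2 0 0 0 0;.2 0 0 0 0;.2 0 0 0 0'
```

```text
t: 7.22
tool_pos: [0.4602, -0.3188, 0.1173]
orientation: [2.268, 2.174, 0.0]
force: [0.0, -0.5, -0.7]
opening: 0.0497
gripper_force: 0.0
t: 7.88
tool_pos: [0.4597, -0.3188, 0.1174]
orientation: [-2.268, -2.173, 0.001]
force: [-5.5, 1.2, 4.6]
opening: 0.0351
gripper_force: 30.0
```

```bash
python3 -m jog '.2 0 0 -.01 0;.2 0 0 -.02 0;.2 0 0 -.025 0;.2 0 0 -.025 0;.2 0 0 -.025 0;.2 0 0 -.025 0;.2 0 0 -.025 0;.2 0 0 -.015 0'
python3 -m jog '.2 .0124 .0056 0 0;.2 .0249 .0111 0 0;.2 .0249 .0111 0 0;.2 .0249 .0111 0 0;.2 .0249 .0111 0 0;.2 .0249 .0111 0 0;.2 .0249 .0111 0 0;.2 .0249 .0111 0 0;.2 .0249 .0111 0 0;.2 .0124 .0056 0 0'
python3 -m jog '.2 0 0 0 -2.4;.2 0 0 0 -2.4;.2 0 0 0 0;.2 0 0 0 0'
python3 - <<'E'
from plant import robot
from h import *
s=robot.read_state();c=robot.read_camera("wrist");T=T_wrist(s,c)
np.savez("w3.npz",T=T,K=c['intrinsics'],im=c['color'])
cv2.imwrite("pics/w3.png",c["color"][:,:,::-1])
E
```

```text
t: 8.55
tool_pos: [0.4609, -0.3189, 0.2909]
orientation: [2.265, 2.171, 0.002]
force: [1.5, -0.3, -3.5]
opening: 0.0355
gripper_force: 30.0
t: 9.38
tool_pos: [0.5701, -0.0954, 0.2862]
orientation: [-2.264, -2.175, -0.001]
force: [-0.2, -1.0, -3.3]
opening: 0.0352
gripper_force: 30.0
t: 9.72
tool_pos: [0.5693, -0.0988, 0.2865]
orientation: [-2.176, -2.265, 0.001]
force: [0.5, -0.5, -3.3]
opening: 0.0352
gripper_force: 30.0
```

View pics/w3.png

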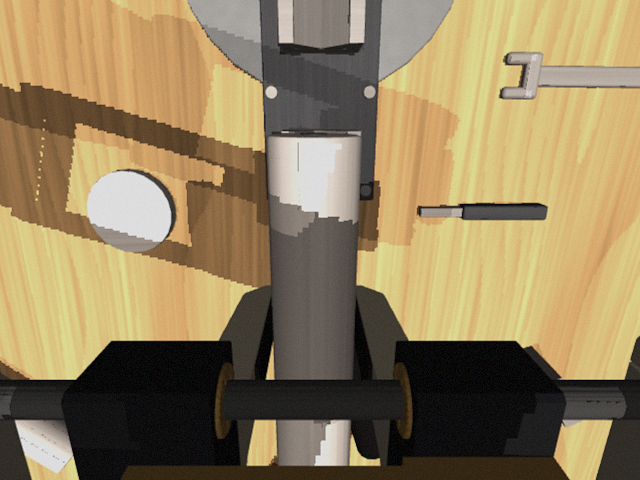

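This view shows the base plate's middle screws at (271,92) and (370,92), and the near edge of the +48 vee spanning (279,45) to (364,47). The held bar hides the other vee.

Run:
```python
from h import *
from plant import robot
d=np.load("w3.npz");K,T,im=d['K'],d['T'],d['im']
a=ray([(271,92),(370,92)],K,T,.016);print("screws",a[:,:2].round(4).tolist(),a.mean(0).round(4),np.degrees(np.arctan2(*(a[1]-a[0])[[1,0]])).round(2))
b=ray([(279,42),(364,44)],K,T,.059);print("vee",b[:,:2].round(4).tolist(),b.mean(0).round(4),np.degrees(np.arctan2(*(b[1]-b[0])[[1,0]])).round(2))
g=cv2.cvtColor(im,cv2.COLOR_RGB2GRAY)
for r in(60,80,100,115): print(r,np.where(np.diff((cv2.cvtColor(im,cv2.COLOR_RGB2HSV)[r,240:400,1]<90).astype(int)))[0]+240)
s=robot.read_state();p=np.array(s['tool_pos']);print(p,np.degrees(R.from_rotvec(s['orientation']).as_euler('xyz')))
# top-camera: vees and screws
c=robot.read_camera("top");K2,T2=c['intrinsics'],c['pose']
print("vees top",ray([(180+243/2.6,150+152/2.6),(180+350/2.6,150+150/2.6)],K2,T2,.05)[:,:2].round(4).tolist())
print("screws top",ray([(180+x/2.6,150+y/2.6) for x,y in[(296,114),(388,112),(299,203),(390,201)]],K2,T2,.016)[:,:2].round(4).tolist())
```

```text
screws [[0.5284, 0.0059], [0.6136, 0.0094]] [0.571  0.0077 0.016 ] 2.32
vee [[0.5386, 0.0379], [0.6007, 0.0391]] [0.5696 0.0385 0.059 ] 1.09
60 []
80 [258 380]
100 [262 376]
115 [263 375]
[ 0.56927667 -0.09901067  0.28667902] [-1.79957117e+02 -2.17611006e-02  9.22772271e+01]
vees top [[0.5675, 0.0555], [0.5711, -0.0409]]
screws top [[0.6103, 0.0093], [0.6138, -0.0761], [0.5269, 0.0048], [0.5302, -0.079]]
```

```bash
python3 -m jog '.2 .01 .0005 0 0;.2 .015 .001 0 0;.2 .015 .0008 0 0;.2 .015 .0006 0 0;.2 .015 .001 0 0;.2 .015 .0005 0 0;.2 .01 .0005 0 0;.2 .0054 0 0 0;.2 0 0 0 0'
python3 -m jog '.2 0 0 .01 0;.2 0 0 .02 0;.2 0 0 .025 0;.2 0 0 .025 0;.2 0 0 .025 0;.2 0 0 .02 0;.2 0 0 .01 0;.2 0 0 .01 0;.2 0 0 0 0;.2 0 0 0 0'
python3 - <<'E'
from plant import robot
import cv2
cv2.imwrite("pics/s4.png",cv2.resize(robot.read_camera("side")["color"][180:380,180:380,::-1],None,fx=2.9,fy=2.9))
E
```

```text
t: 10.57
tool_pos: [0.5702, 0.0025, 0.2873]
orientation: [-2.174, -2.268, -0.0]
force: [-0.1, -0.6, -3.4]
opening: 0.0354
gripper_force: 30.0
t: 11.4
tool_pos: [0.5705, 0.001, 0.1425]
orientation: [2.175, 2.266, 0.0]
force: [0.7, -0.2, -2.7]
opening: 0.0353
gripper_force: 30.0
```

View pics/s4.png

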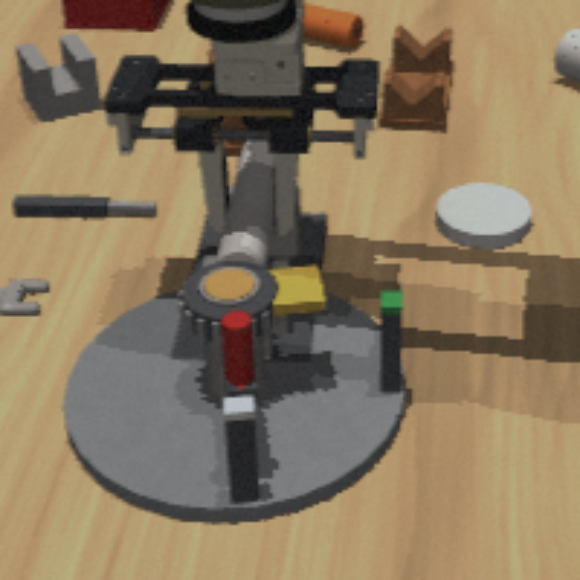

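The bar hangs over the vees just behind the collar and is clear of the lip. I'm easing it down.

```bash
python3 -m jog '.2 0 0 .003 0;.2 0 0 .003 0;.2 0 0 .003 0;.2 0 0 .002 0;.2 0 0 0 0;.2 0 0 0 0'
python3 -m jog '.2 0 0 .002 0;.2 0 0 .001 0;.2 0 0 0 0;.2 0 0 0 0'
```

```text
t: 11.95
tool_pos: [0.5701, 0.0014, 0.1311]
orientation: [-2.175, -2.267, 0.0]
force: [-1.1, -0.3, -3.3]
opening: 0.0352
gripper_force: 30.0
t: 12.28
tool_pos: [0.5708, 0.0013, 0.1294]
orientation: [2.174, 2.266, 0.001]
force: [-3.6, 0.5, 5.4]
opening: 0.0352
gripper_force: 30.0
```

```bash
python3 -m jog '.2 .0015 -.0005 0 0;.2 .0015 0 0 0;.2 0 0 0 0'
python3 -m jog '.2 .001 0 0 0;.2 .001 0 0 0;.2 0 0 0 0;.2 0 0 0 0'
python3 -m jog '.2 .001 0 0 0;.2 0 0 0 0;.2 0 0 0 0'
```

```text
t: 12.53
tool_pos: [0.5706, 0.0038, 0.1293]
orientation: [2.173, 2.265, 0.001]
force: [-0.6, -5.4, 5.4]
opening: 0.0354
gripper_force: 30.0
t: 12.87
tool_pos: [0.5705, 0.0056, 0.1294]
orientation: [2.173, 2.265, 0.001]
force: [-0.7, -5.5, 6.0]
opening: 0.0354
gripper_force: 30.0
t: 13.12
tool_pos: [0.5705, 0.0065, 0.1294]
orientation: [2.173, 2.265, 0.001]
force: [-0.7, -5.8, 4.4]
opening: 0.0353
gripper_force: 30.0
```

```bash
python3 -m jog '.2 .001 0 0 0;.2 0 0 0 0;.2 0 0 0 0'
python3 -m jog '.2 .001 0 0 0;.2 0 0 0 0;.2 0 0 0 0'
python3 -m jog '.2 .001 0 0 0;.2 0 0 0 0;.2 0 0 0 0'
```

```text
t: 13.37
tool_pos: [0.5705, 0.0076, 0.1294]
orientation: [2.173, 2.265, 0.001]
force: [0.4, -5.3, 5.9]
opening: 0.0354
gripper_force: 30.0
t: 13.62
tool_pos: [0.5704, 0.0086, 0.1294]
orientation: [2.173, 2.265, 0.001]
force: [0.1, -5.9, 5.6]
opening: 0.0353
gripper_force: 30.0
t: 13.87
tool_pos: [0.5704, 0.009, 0.1294]
orientation: [2.173, 2.264, -0.0]
force: [0.3, -8.2, 4.6]
opening: 0.0353
gripper_force: 30.0
```

```bash
python3 -m jog '.2 .001 0 0 0;.2 0 0 0 0;.2 0 0 0 0'
python3 -m jog '.2 .0007 0 0 0;.2 0 0 0 0;.2 0 0 0 0'
```

```text
t: 14.12
tool_pos: [0.5704, 0.0092, 0.1294]
orientation: [2.173, 2.263, -0.001]
force: [-0.1, -12.1, 5.6]
opening: 0.0354
gripper_force: 30.0
t: 14.37
tool_pos: [0.5704, 0.0093, 0.1294]
orientation: [2.172, 2.262, -0.003]
force: [0.6, -15.4, 4.5]
opening: 0.0354
gripper_force: 30.0
```

The bar is against the stop: the push force rises to 15 N with no further motion. I'll relieve the push, let go and rise.

```bash
python3 -m jog '.2 -.001 0 0 0;.2 -.0005 0 0 0;.8 0 0 0 0;.8 0 0 0 0;.8 0 0 0 0;.8 0 0 0 0;.8 0 0 0 0;.8 0 0 0 0;.8 0 0 0 0;.8 0 0 0 0'
python3 -m jog '.8 0 0 -.005 0;.8 0 0 -.015 0;.8 0 0 -.02 0;.8 0 0 -.02 0;.8 0 0 -.02 0;.8 0 0 -.02 0;.8 0 0 -.02 0;.8 0 0 -.02 0;.8 0 0 -.01 0;.8 0 0 0 0'
python3 - <<'E'
from plant import robot
from h import *
s=robot.read_state();c=robot.read_camera("wrist");T=T_wrist(s,c);K=c['intrinsics']
im=c['color'];cv2.imwrite("pics/w5.png",im[:,:,::-1])
h=cv2.cvtColor(im,cv2.COLOR_RGB2HSV);H,S,V=[h[...,i].astype(int) for i in range(3)]
c=robot.read_camera("top");h=cv2.cvtColor(c['color'],cv2.COLOR_RGB2HSV);h2=[h[...,i].astype(int) for i in range(3)]
for n,(H,S,V),K,T,roi in(("wrist",(H,S,V),K,T,(0,0,640,300)),("top",h2,c['intrinsics'],c['pose'],(180,180,270,265))):
  for nm,m,z in(("red",((H<8)|(H>172))&(S>150)&(V>60),.135),("green",(H>45)&(H<75)&(S>150)&(V>60),.088),("yel",(H>22)&(H<35)&(S>180)&(V>120),.092)):
    try:
        r,a=blob((m*255).astype(np.uint8),roi);print(n,nm,np.round(r[0],1),np.round(r[1],1),a,ray(r[0],K,T,z)[0].round(4))
    except Exception as e:print(n,nm,e)
E
```

```text
t: 15.2
tool_pos: [0.5694, 0.0107, 0.1282]
orientation: [-2.175, -2.267, 0.0]
force: [0.6, -0.1, 0.3]
opening: 0.0741
gripper_force: 0.0
t: 16.03
tool_pos: [0.5707, 0.0105, 0.2817]
orientation: [2.172, 2.264, 0.006]
force: [-0.1, -0.4, 0.2]
opening: 0.0743
gripper_force: 0.0
wrist red [299.    9.6] [20.8  6.8] 112.0 [0.5584 0.1492 0.135 ]
wrist green [149.9  75. ] [30.4 21.1] 559.5 [0.4589 0.1178 0.088 ]
wrist yel [235. 122.] [0. 0.] 0.0 [0.5155 0.0903 0.092 ]
top red [202.5 211.5] [7.1 7.1] 39.0 [0.5426 0.2048 0.135 ]
top green [244.5 253.5] [5. 5.] 24.5 [0.4567 0.1157 0.088 ]
top yel [249.5 224. ] [14.7 12. ] 123.5 [0.5233 0.106  0.092 ]
```

View pics/w5.png

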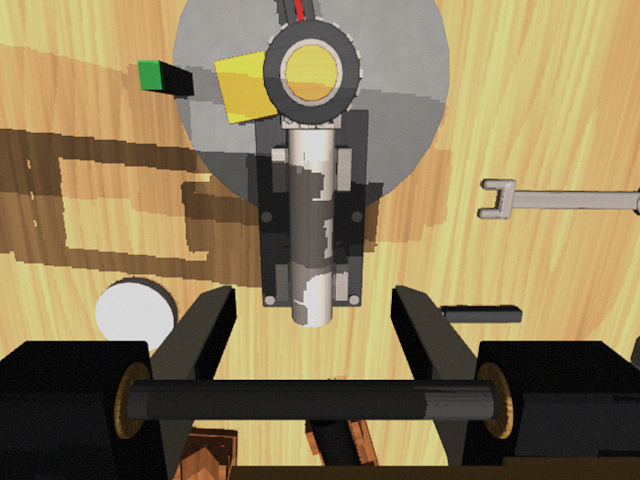

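The bar lies in both vees with its end at the stop. The collar is at (312,72), the green cap at (150,75) and the lip is still to the left, so the collar is still open. Next I'll grip the handle with the fingers closing along the tangent.

```bash
python3 -m jog '.7 .012 -.001 0 0;.7 .025 -.0026 0 0;.7 .03 -.0032 0 0;.7 .03 -.0032 0 0;.7 .03 -.0032 0 0;.7 .03 -.0032 0 0;.7 .025 -.0026 0 0;.7 .0142 -.0018 0 0;.7 0 0 0 -6.8;.7 0 0 0 -6.8'
python3 -m jog '.7 0 0 0 0;.7 0 0 0 0;.7 0 0 0 0'
python3 - <<'E'
from plant import robot
from h import *
s=robot.read_state();Rm=R.from_rotvec(s['orientation']).as_matrix();print(s['tool_pos'],np.degrees(np.arctan2(Rm[1,0],Rm[0,0])))
d=np.array([.5423,.2058,.182])-s['tool_pos'];print((Rm.T@d).round(4))
E
```

```text
t: 16.97
tool_pos: [0.5395, 0.207, 0.2766]
orientation: [-1.882, -2.514, 0.003]
force: [0.8, -0.3, -0.6]
opening: 0.065
gripper_force: 0.0
t: 17.22
tool_pos: [0.5403, 0.2054, 0.2775]
orientation: [-1.896, -2.504, 0.001]
force: [-0.1, 1.0, -0.1]
opening: 0.0649
gripper_force: 0.0
[0.54029024 0.20544331 0.27753627] 105.71764214655036
[-0.0002  0.0021  0.0955]
```

```bash
python3 -m jog '.7 0 .002 .015 0;.7 0 0 .02 0;.7 0 0 .02 0;.7 0 0 .02 0;.7 0 0 .012 0;.7 0 0 .007 0;.7 0 0 0 0;.1 0 0 0 0;.1 0 0 0 0;.1 0 0 0 0' 10
python3 -m jog '.1 0 0 0 0;.1 0 0 0 0;.1 0 0 0 0;.1 0 0 0 0;.1 0 0 0 0;.1 0 0 0 0;.1 0 0 0 0;.1 0 0 0 0'
```

```text
t: 18.05
tool_pos: [0.5433, 0.2065, 0.1859]
orientation: [1.891, 2.507, 0.003]
force: [0.5, -0.4, 0.7]
opening: 0.0496
gripper_force: 0.0
t: 18.72
tool_pos: [0.5428, 0.2066, 0.1845]
orientation: [1.891, 2.508, 0.002]
force: [3.1, 4.4, 0.4]
opening: 0.0178
gripper_force: 10.0
```

```bash
python3 -m jog '.1 -.0002 -.0059 0 -4;.1 -.0002 -.0059 0 -4;.1 -.0002 -.0059 0 -4;.1 -.0002 -.0059 0 -4;.1 -.0002 -.0059 0 -4;.1 0 0 0 0;.1 0 0 0 0'
python3 - <<'E'
from plant import robot
import numpy as np
s=robot.read_state();d=np.array(s['tool_pos'][:2])-[.5656,.124];print(np.linalg.norm(d),np.degrees(np.arctan2(d[1],d[0])),s['force'])
E
```

```text
t: 19.3
tool_pos: [0.5154, 0.1936, 0.1845]
orientation: [-1.429, -2.796, 0.001]
force: [-5.5, 2.1, 5.7]
opening: 0.0181
gripper_force: 10.0
0.08580335854568932 125.8074142480676 [-5.48600572  2.13837638  5.74457879]
```

```bash
python3 -m jog '.1 -.0002 -.0059 0 -4;.1 -.0002 -.0059 0 -4;.1 -.0002 -.0059 0 -4;.1 -.0002 -.0059 0 -4;.1 -.0002 -.0059 0 -4;.1 -.0002 -.0059 0 -4;.1 -.0002 -.0059 0 -4;.1 -.0002 -.0059 0 -4;.1 0 0 0 0;.1 0 0 0 0'
python3 - <<'E'
from plant import robot
import numpy as np
s=robot.read_state();d=np.array(s['tool_pos'][:2])-[.5656,.124];print(np.linalg.norm(d),np.degrees(np.arctan2(d[1],d[0])),s['force'])
E
```

```text
t: 20.13
tool_pos: [0.4863, 0.1569, 0.1843]
orientation: [-0.603, -3.08, 0.001]
force: [-8.7, 2.6, 8.4]
opening: 0.0175
gripper_force: 10.0
0.08588941515598782 157.49191713942136 [-8.6939404   2.58607942  8.36988507]
```

```bash
python3 -m jog '.1 0 -.0059 0 -4;.1 0 -.0059 0 -4;.1 0 -.0059 0 -4;.1 -.0001 -.0059 0 -4;.1 -.0001 -.0059 0 -4;.1 -.0002 -.0059 0 -4;.1 -.0001 -.0027 0 -2;.1 0 0 0 0;.1 0 0 0 0'
python3 - <<'E'
from plant import robot
from h import *
s=robot.read_state();d=np.array(s['tool_pos'][:2])-[.5656,.124];print(np.linalg.norm(d),np.degrees(np.arctan2(d[1],d[0])),s['force'],s['q'])
im=robot.read_camera("wrist")["color"];cv2.imwrite("pics/w6.png",im[:,:,::-1])
E
```

```text
t: 20.88
tool_pos: [0.4795, 0.1192, 0.1842]
orientation: [0.104, -3.136, 0.001]
force: [-9.3, -0.7, 8.5]
opening: 0.0175
gripper_force: 10.0
0.08620401026619126 -176.82215887424573 [-9.26930217 -0.72959776  8.54306383] [ 1.40116437e-01 -6.40785273e-02  1.90858526e+00 -4.15063538e-04
  1.30061113e+00 -1.49697526e+00]
```

View pics/w6.png

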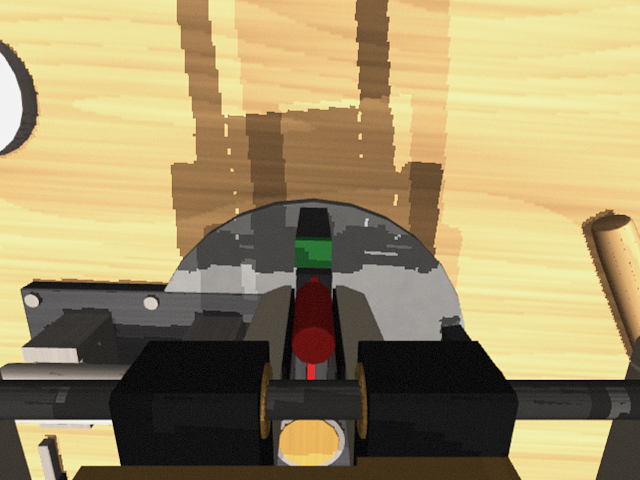

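The handle (314,340) and the red line point straight at the green cap (313,252). I'm releasing and rising.

```bash
python3 -m jog '.6 0 0 0 0;.6 0 0 0 0;.6 0 0 0 0;.6 0 0 0 0;.6 0 0 0 0;.6 0 0 0 0;.6 0 0 -.01 0;.6 0 0 -.02 0;.6 0 0 -.025 0;.6 0 0 -.025 0'
python3 -m jog '.6 0 0 -.025 0;.6 0 0 -.025 0;.6 -.005 0 -.02 0;.6 -.02 0 -.015 0;.6 -.02 0 0 0;.6 -.02 0 0 0;.6 -.02 0 0 0;.6 -.01 0 0 0;.6 0 0 0 0;.6 0 0 0 0'
python3 - <<'E'
from plant import robot
from h import *
s=robot.read_state();print(s['force'])
w=robot.read_camera("wrist");im=w["color"];cv2.imwrite("pics/w7.png",im[:,:,::-1])
np.savez("w7.npz",T=T_wrist(s,w),K=w['intrinsics'],im=im)
E
```

```text
t: 21.77
tool_pos: [0.4801, 0.1195, 0.2654]
orientation: [0.108, -3.139, 0.0]
force: [1.0, -0.2, 0.5]
opening: 0.0559
gripper_force: 0.0
t: 22.6
tool_pos: [0.5752, 0.1262, 0.3494]
orientation: [0.108, -3.139, 0.0]
force: [0.0, 0.4, 0.1]
opening: 0.0561
gripper_force: 0.0
[0.03201143 0.41093733 0.05723328]
```

View pics/w7.png

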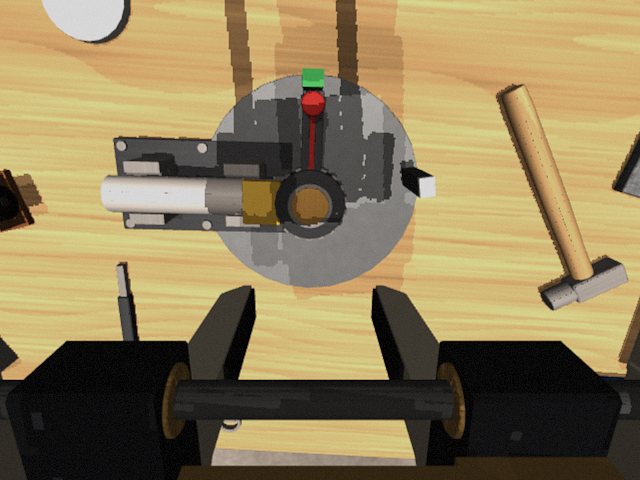

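The red line (313,140) points at the green cap (313,77). The lip at (260,202) covers the bar's end, and the bar's free end is at (103,194). I'll check that distance and hand in.

Run:
```python
from h import *
from plant import robot
d=np.load("w7.npz");K,T=d['K'],d['T']
e=ray((103,194),K,T,.066)[0];a=ray((311,204),K,T,.094)[0];print(e,a,"expect .195:",np.linalg.norm((e-a)[:2]))
g=ray((313,77),K,T,.088)[0];h=ray((313,103),K,T,.135)[0]
f=lambda p:np.degrees(np.arctan2(*(p-a)[[1,0]]));print(f(g),f(h))
if abs(np.linalg.norm((e-a)[:2])-.195)<.006: print(robot.close_job())
```

```text
[ 0.57462216 -0.07665221  0.066     ] [0.5644954 0.1239105 0.094    ] expect .195: 0.20081820794230226
-176.9992853149509 -177.25189684277157
the job is handed in; nothing more can be done
None
```

The job is handed in: the bar lies in both vees against the end stop and the collar is turned to the green mark, though no verdict was returned (last camera estimate put the bar's far end 5.8 mm beyond its expected distance from the collar axis, but the bar had pressed firmly on the stop).

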